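# Take the glue press apart at the model club

### The job

The glue has set: take the press stack apart from the top down, piece after piece in that order, setting each one centred on its own place before moving on to the next: the steel weight on the cork coaster, the wing lengthwise in the black tray, the fuselage lengthwise in the wooden cradle, still on its side across both bars, and the two aluminium plates squarely one upon the other along the plain wooden block. Set everything down gently, drop nothing, and leave the amber paint bottle standing where it is.

Things in the scene. Friction and masses are not known exactly. Their poses are not given: they have to be found in the camera images.
- weight: Dark steel cylinder, upright, 44 mm diameter, 45 mm tall, about 0.5 kg. Origin: centre of its underside; z up. At the start it is the top of the press stack, on the upper plate.
- upper_plate: Bare aluminium plate, 100 mm (its x) by 50 mm (its y) by 8 mm thick, 108 g; identical to the lower plate. Origin: centre of its underside; z up. At the start it lies under the weight and on the wing, its long side along the wing, underside about 39 mm above the table.
- wing: Olive plastic model-aeroplane wing, flat, 170 mm along its x, 38 mm along its y at the middle, narrowing to 22 mm at the tips, 10 mm thick over the middle 100 mm; both ends alike. Origin: centre of its underside; z up. At the start between the two plates, crosswise to the lower plate and fuselage, underside about 29 mm above the table; its tips stick out from under the upper plate.
- lower_plate: Bare aluminium plate, 100 mm (its x) by 50 mm (its y) by 8 mm thick, 108 g. Origin: centre of its underside; z up. At the start it lies under the wing, crosswise to it, on top of and along the fuselage, underside about 21 mm above the table.
- fuselage: Olive model fuselage on its side, along x: dark nose at +85 mm, tail at -90 mm. Middle 100 mm: 30 mm wide (y), 18 mm thick (z), flat sides; clear canopy juts 7 mm at +y, x 17 to 43 mm; thin fin to y +27 mm, x -71 to -89 mm. Origin: centre of the middle's underside. Starts at the stack's bottom, on a fixed blue mat 3 mm thick; nose and tail stick out under the lower plate.
- coaster: Round cork coaster, 80 mm diameter, 5 mm thick, fixed to the table. Origin: centre of its underside, so its top is at z = 5 mm. The place of the weight.
- plate_block: Plain light-wood block, 100 mm (its x) by 40 mm (its y), 14 mm high, flat top, fixed. Origin: centre of its underside. The place where both plates are piled, long side along the block; being 50 mm wide they overhang it by 5 mm on each side.
- parts_tray: Shallow black plastic tray, 200 mm (its x) by 120 mm (its y) outside, walls 4 mm thick, rim 11 mm above the table, floor 4 mm above the table, fixed. Origin: centre of its underside. The place of the wing, span along the tray's x, either way round.
- cradle: Fixed light-wood cradle: base 120 mm (its x) by 70 mm (y), 6 mm thick; two crossbars at x = +50 and -50 mm, 8 mm wide, tops at 20 mm, ending in lips (tops at 30 mm, inner faces at y = +27 and -27 mm). Origin: centre of its underside. The fuselage lies on both bars between the lips along x, either way round, its 100 mm middle centred on the cradle.
- amber_bottle: Small amber glass paint bottle with black cap, 32 mm diameter, 62 mm tall, standing on the table beyond the stack; to be left standing where it is. Origin: centre of its underside.
Not all that is in view belongs to the job. What is shaped like the fuselage but turquoise is not meant.

How it is judged (in metres and radians):
On the way, in this order (a step that is already met when the one before it is completed fails the run):
1. the steel weight stands released on the cork coaster (horizontal distance between weight and coaster below 0.015 m and z of weight in the frame of coaster between 0.002 and 0.009 m and angle between weight's own z axis and vertical below 0.1 rad and linear speed of weight below 0.03 m/s and not (contact force between weight and the fingers above 0.05 N)), for 0.2 s.
2. then the upper plate lies released on the wooden block (horizontal distance between upper_plate and plate_block below 0.015 m and z of upper_plate in the frame of plate_block between 0.011 and 0.026 m and angle between upper_plate's own z axis and vertical below 0.1 rad and angle between the x axis of upper_plate and the x axis of plate_block, either way round below 0.2 rad and linear speed of upper_plate below 0.03 m/s and not (contact force between upper_plate and the fingers above 0.05 N)), for 0.2 s.
3. then the wing lies released in the black tray (horizontal distance between wing and parts_tray below 0.015 m and z of wing in the frame of parts_tray between 0.001 and 0.008 m and angle between wing's own z axis and vertical below 0.1 rad and angle between the x axis of wing and the x axis of parts_tray, either way round below 0.2 rad and linear speed of wing below 0.03 m/s and not (contact force between wing and the fingers above 0.05 N)), for 0.2 s.
4. then the lower plate lies released squarely on the first, on the block (horizontal distance between lower_plate and plate_block below 0.015 m and z of lower_plate in the frame of plate_block between 0.011 and 0.026 m and angle between lower_plate's own z axis and vertical below 0.1 rad and angle between the x axis of lower_plate and the x axis of plate_block, either way round below 0.2 rad and horizontal distance between upper_plate and lower_plate below 0.012 m and angle between the x axis of upper_plate and the x axis of lower_plate, either way round below 0.2 rad and linear speed of lower_plate below 0.03 m/s and not (contact force between lower_plate and the fingers above 0.05 N)), for 0.2 s.
5. then the fuselage lies released in the wooden cradle (horizontal distance between fuselage and cradle below 0.013 m and z of fuselage in the frame of cradle between 0.017 and 0.024 m and angle between fuselage's own z axis and vertical below 0.1 rad and angle between the x axis of fuselage and the x axis of cradle, either way round below 0.2 rad and linear speed of fuselage below 0.03 m/s and not (contact force between fuselage and the fingers above 0.05 N)), for 0.2 s.
At the end, for the whole second after the job is handed in: Weight on coaster, plates piled on block, wing on tray floor: each within 15 mm of its place's centre; fuselage on the cradle's bars within 13 mm; plates within 12 mm of each other; long sides along their place (and plates to each other) within 0.2 rad; level within 0.1 rad, released, at rest (all of step 1 and all of step 2 and all of step 3 and all of step 4 and all of step 5); the robot touches nothing.
It fails at once if a piece is dropped, thrown or knocked (over 0.6 m/s while the fingers do not touch it) ((linear speed of weight above 0.6 m/s and contact force between weight and the fingers below 0.05 N) or (linear speed of upper_plate above 0.6 m/s and contact force between upper_plate and the fingers below 0.05 N) or (linear speed of wing above 0.6 m/s and contact force between wing and the fingers below 0.05 N) or (linear speed of lower_plate above 0.6 m/s and contact force between lower_plate and the fingers below 0.05 N) or (linear speed of fuselage above 0.6 m/s and contact force between fuselage and the fingers below 0.05 N)).
It fails at once if the amber bottle is tipped over 0.4 rad or shifted by more than 30 mm (angle between amber_bottle's own z axis and vertical above 0.4 rad or distance of amber_bottle from where it was at the start of the episode above 0.03 m).
It also fails if it takes over 120 s, if anything falls off the work surface, if the arm or the gripper's body presses on something with over 40 N, if the wrist force passes 120 N, or if a joint passes its speed limit or range.

### The arm

A 7-joint arm with a two-finger parallel gripper is mounted at the origin on the work surface. World frame = base frame: x ahead of the robot, y to its left, z up, the work surface at z = 0. Lengths are in mm, angles in degrees, forces in N, time in s.
With the tool pointing down it reaches from about 425 to 875 mm from the base axis. Payload 9.9 kg.
Tool frame: the origin (TCP) lies at the very end of the fingers, on their centre line; the grasp point (between the pads) lies 19 mm behind it (bot.grip_point_offset is the distance from the TCP to the grasp point, in mm); z points along the fingers, y is the direction in which the jaws open and shut (so a half turn about z gives the same grasp; the last joint's range is limited). The gripper opens to 85 mm and grips with 20 to 120 N. Pads are 22 mm wide; open, the fingers measure 114 mm over their backs; the gripper's body (76 mm by 85 mm) begins 54 mm behind the grasp point. The pads swing forward as they close: fully open they stand 13 mm farther back than shut.
Start: joints at [-72.582, 32.985, 1.427, 82.34, -0.859, 64.687, -3.237], TCP at [255.246, 624.883, 231.289] pointing down, gripper open.
Joint ranges: [-157.87, 157.87], [-19.46, 123.44], [-87.15, 90], [11.01, 140.99], [-62.26, 242.26], [9.8, 113.94], [-161.44, 161.44]. Speed limits (degrees/s): [127.2, 127.2, 172.46, 172.46, 180, 180, 180].

### API

Orientations are given as [roll, pitch, yaw] about the fixed x, y, z axes, in that order (R = Rz(yaw) Ry(pitch) Rx(roll)).
In Python, from cell import bot, optics gives the robot as it stands. The module is installed in compiled form; this text tells all that it offers. Calls block until the motion is done:
- bot.goto(position, orientation): joint-space move of the TCP to a pose.
- bot.line_to(position, vel=150, attitude=None, stop_force=None): straight line of the TCP; attitude=None keeps the orientation; vel is the mean speed in mm/s. With stop_force (N) it stops when the force on the tool has changed by that much, and returns True; else False.
- bot.movej(angles): joint-space move.
- bot.open_gripper() and bot.close(grip_force=None): open the fingers fully, or close them until they stop; grip_force is the grip in N (None keeps the last).
- bot.dwell(seconds).
- bot.inverse_kinematics(position, orientation): joint angles nearest the present ones, or None.
- optics.get_image(name): name is "scene" or "top" or "wrist"; returns the picture (480x640x3 uint8, red, green, blue); there is no depth.
- optics.camera_info(name): a dict with "vertical_fov" (degrees; the focal length in pixels is half the picture's height over the tangent of half this angle, whatever the lens; pixels are square), "cx", "cy" (the principal point, pixels), "R" (3x3) and "t" (3): a world point X has camera coordinates R X + t. Camera axes: x right, y down, z forward; pixel columns grow to the right and rows downward; lengths in mm; the calibration is good to about 2 mm. A picture is of the moment at which its call begins: read the wrist's pose just before it. camera_info takes no time and is no camera call; for the wrist camera it gives the pose at the moment of the call.
A pose or a line that the arm cannot do raises bot.IKError and nothing moves.
- bot.finish_job(): hands the job in, once; it reports no verdict.
Readings, each from a call of its own:
- bot.current_t(): time.
- bot.current_joints(): joint angles.
- bot.current_dq(): joint speeds.
- bot.current_tau(): joint torques, N m.
- bot.current_ee_pos(): TCP position.
- bot.current_orientation(): TCP orientation.
- bot.current_contact_force(): force on the tool from outside, world axes, zero at the start.
- bot.current_ft_torque(): the same for the moment, N m.
- bot.current_width(): finger opening in mm.
Only numpy, scipy, OpenCV 4.12 (cv2) and the standard library are available. Lean on these libraries where they do the work, as an engineer would, in place of code of your own. Each camera call takes 0.05 s, during which the arm holds its last target.

## Working session

There is one attempt and no reset: what is moved stays moved. The work goes in short steps, each a Python script; the robot and the scene stay as the last script left them, time stands still between calls to the robot, and variables do not carry over. Pictures are saved under pics/ and viewed, and the job is handed in when it is done.

```bash
mkdir -p pics
python3 - <<'E'
from cell import bot, optics
import cv2
print(bot.current_t(), bot.current_ee_pos(), bot.current_orientation(), bot.current_width())
for n in ("scene","top","wrist"):
    i=optics.camera_info(n); print(n,i)
    cv2.imwrite(f"pics/{n}0.png", optics.get_image(n)[:,:,::-1])
E
```

```text
0.0 [255.07329549 624.43739144 230.44119716] [-1.79903386e+02  4.32279919e-03  1.57780085e+02] 85.22875600178898
scene {'vertical_fov': 42.28634735545414, 'cx': 320.1949119688791, 'cy': 234.3643782180038, 'R': array([[ 0.5557117 ,  0.83134354,  0.00724063],
       [ 0.66323159, -0.43805208, -0.60682306],
       [-0.50130666,  0.34202089, -0.79480397]]), 't': array([-247.98558706, -317.27054163, 1680.69941124])}
top {'vertical_fov': 45.8611199252987, 'cx': 325.05056566104673, 'cy': 246.67092453402398, 'R': array([[ 0.02310417, -0.99972781, -0.00324106],
       [-0.9873326 , -0.02230844, -0.15708807],
       [ 0.15697301,  0.0068294 , -0.98757928]]), 't': array([ -44.17354896,  495.91459771, 1609.22276252])}
wrist {'vertical_fov': 59.13280626136146, 'cx': 324.14602049736027, 'cy': 243.2706382348969, 'R': array([[ 3.78258292e-01,  9.25699649e-01, -9.08077341e-04],
       [ 8.90383700e-01, -3.63558807e-01,  2.73937695e-01],
       [ 2.53253889e-01, -1.04427742e-01, -9.61747012e-01]]), 't': array([-674.04300674,  -35.98667625,  379.98064083])}
```

View pics/scene0.png

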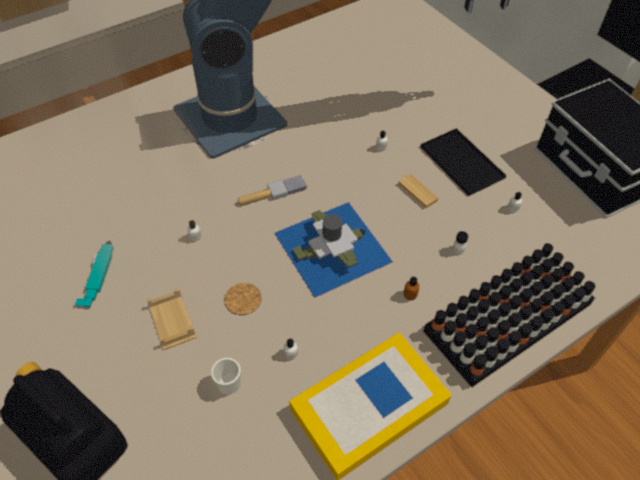

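View pics/top0.png

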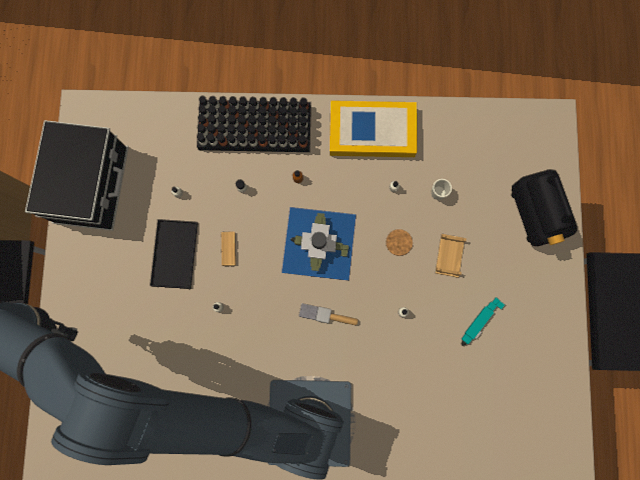

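View pics/wrist0.png

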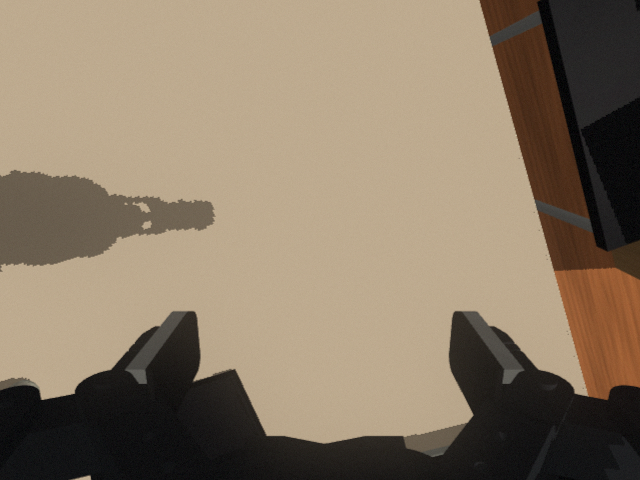

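The scene and top views show the press stack on the blue mat (top px 319,240), the coaster (399,242), the cradle (450,256), the block (229,248) and the tray (174,254). The amber bottle is at (298,177), and the turquoise decoy at (483,322). I'll get rough positions from the top view first, then refine them with the wrist camera.

```bash
cat > h.py <<'E'
import numpy as np, cv2
from cell import bot, optics
def K(info):
    f=240/np.tan(np.radians(info["vertical_fov"]/2)); return f,info["cx"],info["cy"]
def ray(info,px,z):
    f,cx,cy=K(info); px=np.atleast_2d(np.asarray(px,float))
    d=np.c_[(px[:,0]-cx)/f,(px[:,1]-cy)/f,np.ones(len(px))]@info["R"]
    c=-info["R"].T@info["t"]; s=(z-c[2])/d[:,2]
    return c+d*s[:,None]
def proj(info,X):
    f,cx,cy=K(info); p=np.atleast_2d(X)@info["R"].T+info["t"]
    return np.c_[f*p[:,0]/p[:,2]+cx,f*p[:,1]/p[:,2]+cy]
def snap(name,fn=None):
    info=optics.camera_info(name); im=optics.get_image(name)
    if fn: cv2.imwrite("pics/"+fn,im[:,:,::-1])
    return info,im
E
python3 - <<'E'
from h import *
info=optics.camera_info("top"); im=cv2.imread("pics/top0.png")
for n,p,z in [("stack",(319,240),92),("coaster",(399,242),5),("cradle",(451,256),20),("block",(229,248),14),("tray",(174,254),8),("amber",(298,177),60),("whites",(395,186),50),("w2",(404,313),50),("w3",(218,307),50),("w4",(240,185),50),("w5",(176,191),50),("mug",(442,189),60)]:
    print(n,ray(info,p,z).round(0))
c=im[195:305,140:480]; cv2.imwrite("pics/topcrop.png",cv2.resize(c[:,0:],None,fx=2.35,fy=2.35,interpolation=cv2.INTER_CUBIC))
c=im[195:290,270:365]; cv2.imwrite("pics/stackcrop.png",cv2.resize(c,None,fx=6,fy=6,interpolation=cv2.INTER_CUBIC))
# wrist camera in tool frame
from scipy.spatial.transform import Rotation as Ro
w=optics.camera_info("wrist"); C=-w["R"].T@w["t"]; Rt=Ro.from_euler("xyz",bot.current_orientation(),degrees=True).as_matrix()
print("cam in tool",Rt.T@(C-bot.current_ee_pos()),"fwd",Rt.T@w["R"][2],"right",Rt.T@w["R"][0])
E
```

```text
stack [[507. -16.  92.]]
coaster [[ 521. -252.    5.]]
cradle [[ 481. -402.   20.]]
block [[490. 251.  14.]]
tray [[470. 414.   8.]]
amber [[698.  51.  60.]]
whites [[ 680. -234.   50.]]
w2 [[ 310. -261.   50.]]
w3 [[315. 267.  50.]]
w4 [[673. 221.  50.]]
w5 [[651. 408.  50.]]
mug [[ 671. -370.   60.]]
cam in tool [  69.412708     -0.42530391 -144.15271273] fwd [-2.73829217e-01  4.98236820e-04  9.61778203e-01] right [-1.25511085e-04  9.99999839e-01 -5.53771483e-04]
```

View pics/stackcrop.png

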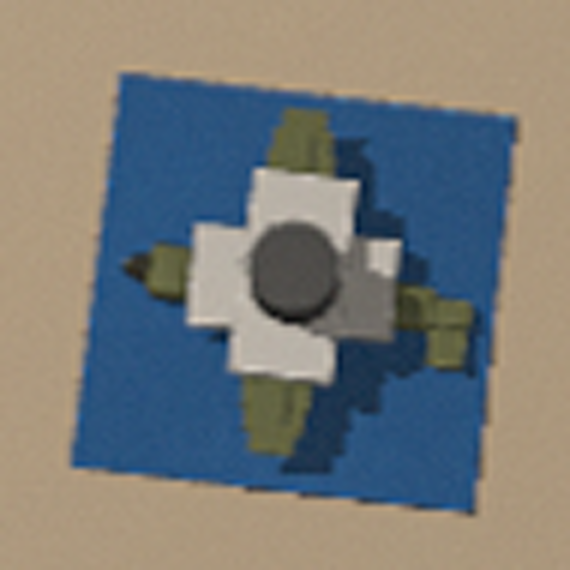

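View pics/topcrop.png

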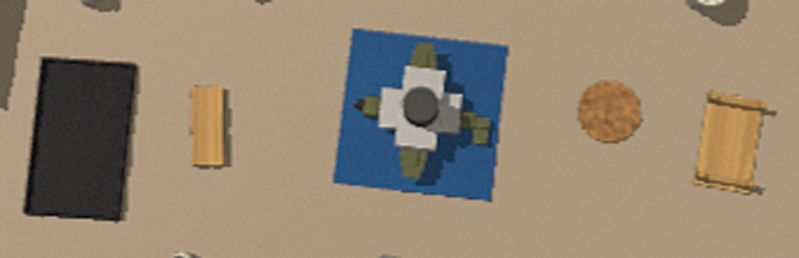

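The stack's nose points to +y and the fin to −x. The wing and upper plate run roughly along world x. Next I check reachable yaws, then take wrist views above the stack and each place.

Run:
```python
from h import *
for nm,p in [("stack",(507,-16,60)),("coaster",(521,-252,60)),("cradle",(481,-402,60)),("block",(490,251,60)),("tray",(470,414,60)),("stackview",(548,-16,320))]:
    r=[]
    for y in range(-180,180,30):
        q=bot.inverse_kinematics(p,[180,0,y]); r.append((y,None if q is None else int(np.round(q[6]))))
    print(nm,r)
```

```text
stack [(-180, 86), (-150, 109), (-120, 132), (-90, 154), (-60, -88), (-30, -58), (0, -57), (30, -33), (60, -8), (90, 16), (120, 39), (150, 62)]
coaster [(-180, 115), (-150, 138), (-120, -130), (-90, -100), (-60, -70), (-30, -40), (0, -41), (30, -8), (60, 22), (90, 49), (120, 74), (150, 94)]
cradle [(-180, 138), (-150, 159), (-120, -120), (-90, -90), (-60, -60), (-30, -30), (0, -25), (30, 5), (60, 35), (90, 63), (120, 89), (150, 113)]
block [(-180, 55), (-150, 79), (-120, 101), (-90, 125), (-60, 148), (-30, -91), (0, -88), (30, -63), (60, -40), (90, -16), (120, 8), (150, 31)]
tray [(-180, 41), (-150, 65), (-120, 89), (-90, 112), (-60, 137), (-30, -111), (0, -102), (30, -79), (60, -55), (90, -33), (120, -8), (150, 17)]
stackview [(-180, 94), (-150, 121), (-120, 148), (-90, -142), (-60, -112), (-30, -82), (0, -69), (30, -45), (60, -18), (90, 10), (120, 37), (150, 66)]
```

Run:
```python
from h import *
bot.goto([500,35,250],[180,0,90]); print(bot.current_t(),bot.current_ee_pos())
snap("wrist","w1.png"); np.save("w1.npy",optics.camera_info("wrist"),allow_pickle=True)
```

```text
2.4333 [500.17519265  36.20400862 249.84017286]
```

View pics/w1.png

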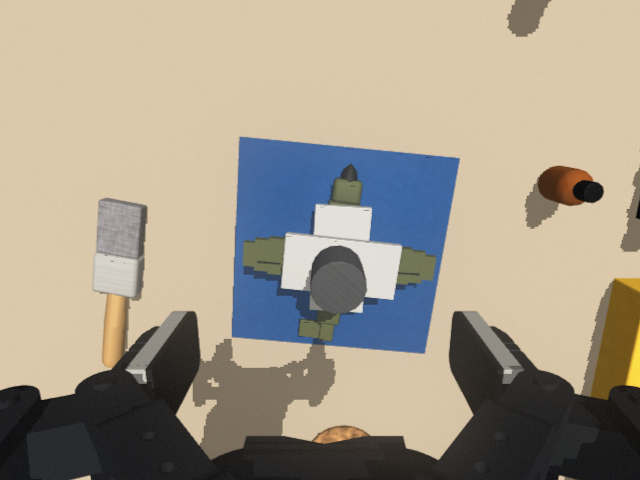

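The wrist view shows the weight top at about (338,268), with the upper plate between (283,235) and (401,298). The lower plate and nose are above it, the tail and fin below at (318,328). I enlarge it to pick edges.

Run:
```python
import cv2,numpy as np
im=cv2.imread("pics/w1.png"); c=im[190:350,230:450]
cv2.imwrite("pics/w1c.png",cv2.resize(c,None,fx=3.6,fy=3.6,interpolation=cv2.INTER_NEAREST))
for p in [(338,262),(340,290),(300,260),(340,220),(380,280),(356,308),(265,255)]: print(p,im[p[1],p[0]])
```

```text
(338, 262) [107 106 107]
(340, 290) [92 92 93]
(300, 260) [215 220 223]
(340, 220) [220 225 227]
(380, 280) [216 223 226]
(356, 308) [186 192 195]
(265, 255) [ 86 118 116]
```

View pics/w1c.png

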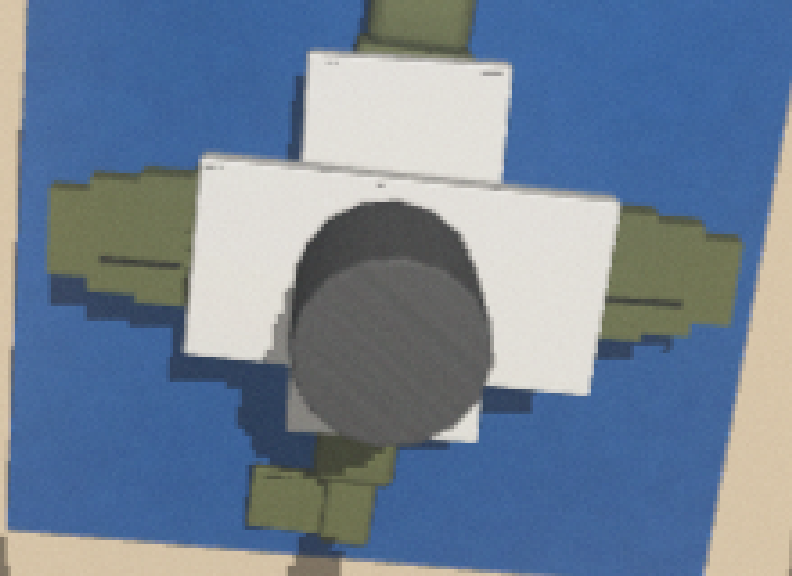

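Run:
```python
from h import *
i=np.load("w1.npy",allow_pickle=True).item()
g=lambda L:[(x/3.6+230-.36,y/3.6+190-.36) for x,y in L]
w=ray(i,g([(391,351)]),92); print("weight",w.round(1))
w=ray(i,g([(290,351),(492,351)]),92); print(np.linalg.norm(w[0]-w[1]), w.mean(0))
def rect(L,z):
    P=ray(i,g(L),z)[:,:2]; print(P.round(1).tolist(),"c",P.mean(0).round(1),"sides",[round(float(np.linalg.norm(P[k]-P[(k+1)%4])),1) for k in range(4)])
    a=P[1]-P[0];b=P[2]-P[3];print("ang top edge",np.degrees(np.arctan2(*(a+b)[::-1])), [np.degrees(np.arctan2(*v[::-1])) for v in (P[0]-P[3],P[1]-P[2])])
rect([(203,160),(619,203),(590,395),(184,353)],47)
rect([(308,53),(511,66),(478,442),(287,430)],29)
```

```text
weight [[511.  -15.5  92. ]]
42.904740673474414 [510.9637014  -15.51783516  92.        ]
[[467.8, 14.6], [566.3, 4.2], [561.7, -45.0], [462.1, -34.1]] c [514.5 -15.1] sides [99.0, 49.4, 100.2, 49.0]
ang top edge -6.120552904883093 [np.float64(83.27243767838534), np.float64(84.68197004826645)]
[[492.3, 36.8], [541.7, 33.7], [536.3, -66.1], [486.4, -62.8]] c [514.1 -14.6] sides [49.5, 99.9, 50.0, 99.7]
ang top edge -3.7045288932076126 [np.float64(86.63237942208008), np.float64(86.91636499198853)]
```

Run:
```python
from h import *
for k,y in (("L",335),("R",-325)):
    bot.goto([530,y,230],[180,0,0]); bot.dwell(.2); print(bot.current_t(),bot.current_ee_pos())
    i,im=snap("wrist",f"w2{k}.png"); np.save(f"w2{k}.npy",i,allow_pickle=True)
```

```text
4.25 [530.3113963  334.23975763 230.23545716]
6.85 [ 530.42604058 -324.37370446  229.93362701]
```

View pics/w2L.png

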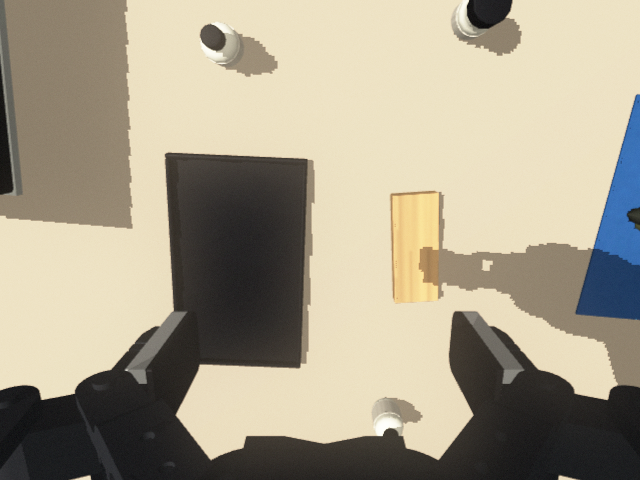

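View pics/w2R.png

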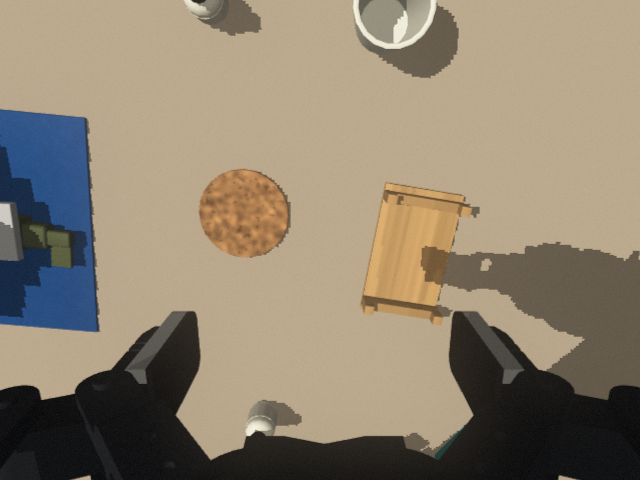

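Left view: tray with rim corners near (166,154)–(300,367), block at (416,247). Right view: coaster at (244,213), cradle at (414,250). I enlarge the block and cradle and fit the coaster by mask.

Run:
```python
from h import *
im=cv2.imread("pics/w2R.png"); i=np.load("w2R.npy",allow_pickle=True).item()
hsv=cv2.cvtColor(im,cv2.COLOR_BGR2HSV)
m=cv2.inRange(hsv,(5,100,40),(25,255,255)); m[:, :180]=0; m[:,310:]=0; m[300:]=0
m=cv2.morphologyEx(m,cv2.MORPH_CLOSE,np.ones((5,5)))
c=max(cv2.findContours(m,0,cv2.CHAIN_APPROX_NONE)[0],key=cv2.contourArea)
P=ray(i,c[:,0,:],5)[:,:2].astype(np.float32); print("coaster",cv2.minEnclosingCircle(P),cv2.fitEllipse(P))
cv2.imwrite("pics/w2Rc.png",cv2.resize(im[170:335,340:490],None,fx=3.6,fy=3.6,interpolation=cv2.INTER_NEAREST))
im=cv2.imread("pics/w2L.png"); i=np.load("w2L.npy",allow_pickle=True).item()
a=cv2.resize(im[180:315,375:460],None,fx=4,fy=4,interpolation=cv2.INTER_NEAREST)
b=cv2.resize(im[135:385,150:330],None,fx=2.16,fy=2.16,interpolation=cv2.INTER_NEAREST)
cv2.imwrite("pics/w2Lc.png",np.hstack([a,np.clip(b[:540].astype(int)*2,0,255).astype(np.uint8)]))
```

```text
coaster ((521.7457885742188, -252.6752471923828), 40.09171676635742) ((521.7073974609375, -252.85440063476562), (78.53585815429688, 78.96995544433594), 55.69485855102539)
```

View pics/w2Rc.png

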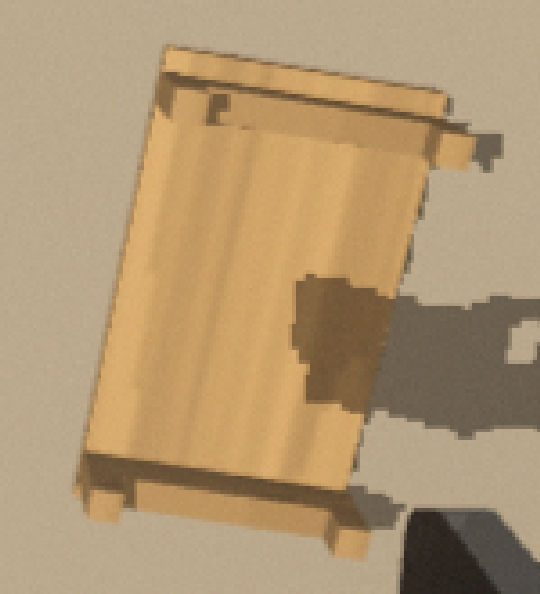

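View pics/w2Lc.png

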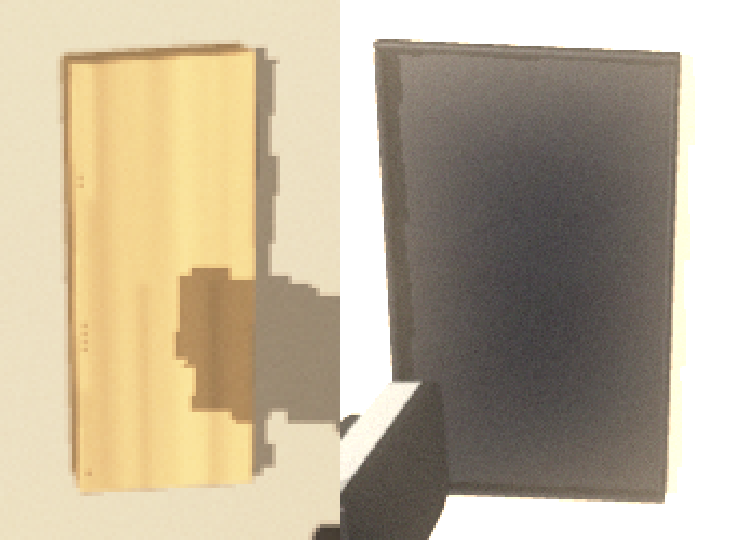

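Run:
```python
from h import *
i=np.load("w2L.npy",allow_pickle=True).item()
def rep(n,P):
    P=P[:,:2]; print(n,P.round(1).tolist(),"c",P.mean(0).round(1),"sides",[round(float(np.linalg.norm(P[k]-P[(k+1)%4])),1) for k in range(4)],"ang of long (TL-BL,TR-BR)",[round(float(np.degrees(np.arctan2(*v[::-1]))),1) for v in (P[0]-P[3],P[1]-P[2])])
g=lambda L,s,o:[((x+.0)/s+o[0]-.4,y/s+o[1]-.4) for x,y in L]
rep("block",ray(i,g([(72,63),(257,50),(255,482),(80,491)],4,(375,180)),14))
t=lambda L,z:ray(i,g([(x-340,y) for x,y in L],2.16,(150,135)),z)[:,:2]
l=t([(376,41),(391,380)],11); b=t([(447,494),(664,502)],11); r=t([(680,53),(664,502)],0); u=t([(376,41),(680,53)],0)
A=lambda v:np.degrees(np.arctan2(v[1],v[0]))
print("tray dirs",A(l[0]-l[1]),A(r[0]-r[1]),A(b[0]-b[1])-90,A(u[0]-u[1])-90)
th=np.radians(np.mean([A(l[0]-l[1]),A(r[0]-r[1]),A(b[0]-b[1])-90,A(u[0]-u[1])-90])); ex=np.array([np.cos(th),np.sin(th)]);ey=np.array([-ex[1],ex[0]])
xs=[(u@ex).mean(),(b@ex).mean()]; ys=[(l@ey).mean(),(r@ey).mean()]
print("tray c",ex*np.mean(xs)+ey*np.mean(ys),"size",xs[0]-xs[1],ys[0]-ys[1],np.degrees(th))
i=np.load("w2R.npy",allow_pickle=True).item()
rep("cradle lips",ray(i,g([(190,103),(455,150),(350,543),(106,505)],3.6,(340,170)),30))
P=ray(i,g([(163,47),(445,92)],3.6,(340,170)),6); print("base +x edge",P.round(1), P.mean(0))
```

```text
block [[539.9, 275.4], [542.6, 235.9], [442.7, 229.0], [440.5, 269.2]] c [491.4 252.4] sides [39.6, 100.2, 40.2, 99.6] ang of long (TL-BL,TR-BR) [3.5, 3.9]
tray dirs -3.3157020553286314 -2.765307741090503 -2.4241035091782805 -2.279216110863004
tray c [472.672451   413.18007066] size 198.35628438473498 118.87659919814843 -2.696082354115105
cradle lips [[540.4, -380.5], [529.6, -442.0], [430.5, -425.1], [440.6, -364.4]] c [ 485.3 -403. ] sides [62.4, 100.5, 61.6, 101.1] ang of long (TL-BL,TR-BR) [-9.2, -9.6]
base +x edge [[ 549.9 -377.3    6. ]
 [ 539.  -446.4    6. ]] [ 544.45480555 -411.83940477    6.        ]
```

```bash
cat >> h.py <<'E'
def st(tag=""):
    print(tag,"t",round(bot.current_t(),2),"p",np.round(bot.current_ee_pos(),1),"w",round(float(bot.current_width()),1),"F",np.round(bot.current_contact_force(),1))
def pick(xy,z,yaw,force=60,up=160,hov=130,v=60):
    bot.goto([*xy,hov],[180,0,yaw]); bot.line_to([*xy,z+15],vel=120); bot.line_to([*xy,z],vel=v); bot.dwell(.15); st("at")
    bot.close(force); bot.dwell(.15); st("closed")
    bot.line_to([*xy,z+15],vel=60); st("lift"); bot.line_to([*xy,up],vel=150); st("up")
def place(xy,z,yaw,hov=150,over=3,sf=4):
    bot.goto([*xy,hov],[180,0,yaw]); bot.dwell(.2); st("over")
    bot.line_to([*xy,z+12],vel=120); bot.dwell(.1)
    r=bot.line_to([*xy,z-over],vel=20,stop_force=sf); st(f"down stop={r}")
def release(xy,up=150):
    bot.open_gripper(); bot.dwell(.1); st("open")
    p=bot.current_ee_pos(); bot.line_to([p[0],p[1],p[2]+25],vel=80); bot.line_to([p[0],p[1],up],vel=180); st("away")
E
python3 - <<'E'
from h import *
pick((511,-15.5),51,90)
E
```

```text
at t 9.37 p [511.1 -15.5  51.2] w 85.5 F [0.8 0.2 0.2]
closed t 9.99 p [511.  -15.5  51.4] w 42.7 F [-1.2  0.7  6.9]
lift t 10.39 p [511.1 -15.4  66.3] w 42.6 F [-0.2  0.2 -5.3]
up t 11.17 p [510.4 -15.2 159.2] w 42.8 F [ 0.2  0.4 -5.4]
```

Run:
```python
from h import *
c=(521.7,-252.7)
place(c,9.2,90)
snap("wrist","w3.png")
release(c)
snap("wrist","w3b.png")
```

```text
over t 12.31 p [ 522.1 -251.2  149.8] w 43.0 F [-0.2  0.2 -6. ]
down stop=True t 14.22 p [ 521.6 -252.6    9.4] w 42.9 F [0.3 1.8 7.5]
open t 14.88 p [ 520.8 -252.     8.5] w 85.1 F [ 0.7 -0.2 -0.6]
away t 16.13 p [ 520.4 -251.5  149. ] w 85.7 F [-0.2  0.2 -1.2]
```

View pics/w3b.png

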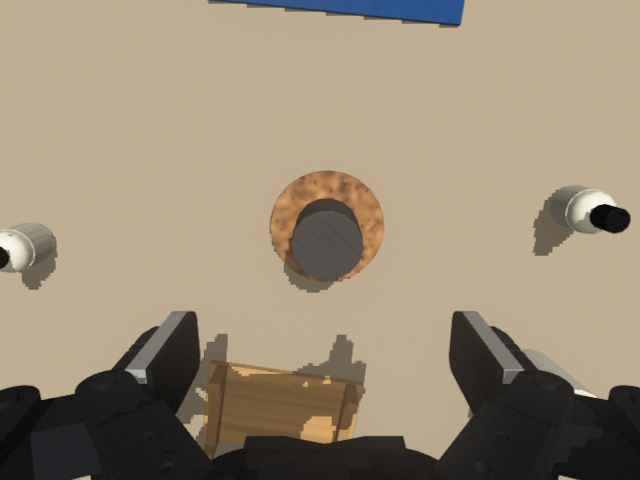

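The weight stands centred on the coaster, its top at (327,245) with the coaster ring even around its base. Now I look at the stack again for the upper plate.

Run:
```python
from h import *
bot.goto([500,30,230],[180,0,90]); bot.dwell(.15)
i,im=snap("wrist","w4.png"); np.save("w4.npy",i,allow_pickle=True); st()
c=im[160:360,220:450,::-1]
cv2.imwrite("pics/w4c.png",cv2.resize(c,None,fx=3,fy=3,interpolation=cv2.INTER_NEAREST))
```

```text
t 17.52 p [500.1  28.7 229.7] w 85.6 F [-0.7 -0.4  0.1]
```

View pics/w4c.png

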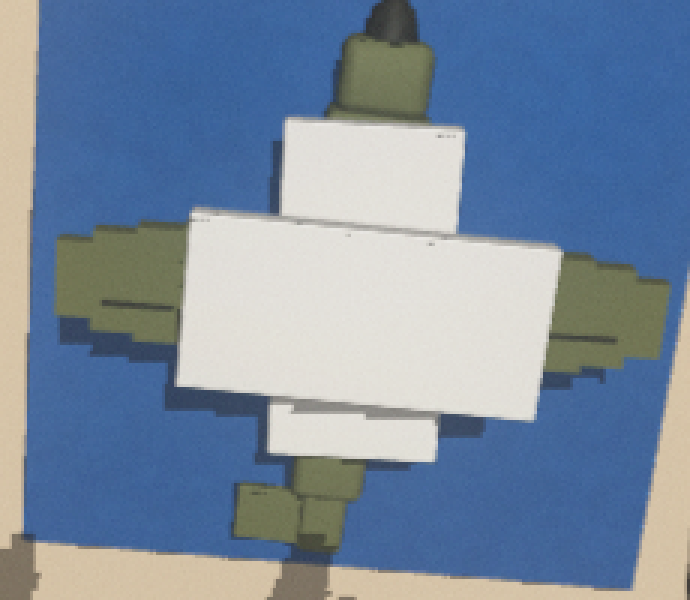

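Run:
```python
from h import *
i=np.load("w4.npy",allow_pickle=True).item()
g=lambda L:[(x/3+220-.35,y/3+160-.35) for x,y in L]
def rect(L,z):
    P=ray(i,g(L),z)[:,:2]; c=P.mean(0); a=P[1]-P[0]+P[2]-P[3]; b=P[0]-P[3]+P[1]-P[2]
    A=lambda v:np.degrees(np.arctan2(v[1],v[0])); print("c",c.round(1),[round(float(np.linalg.norm(P[k]-P[(k+1)%4])),1) for k in range(4)],A(a),A(b)); return c,A(a)
c,a=rect([(191,213),(562,249),(535,421),(177,386)],47)
rect([(285,120),(464,130),(436,461),(268,453)],29)
pick(c,31,a,force=60)
snap("wrist","w5.png")
```

```text
c [514.4 -14.7] [99.5, 50.0, 99.9, 49.5] -6.0094292017267685 84.07980317814128
c [514.1 -14.4] [49.3, 99.5, 49.9, 99.7] -3.2435948467945295 86.77072433735911
at t 19.96 p [514.5 -14.9  31.1] w 85.6 F [ 0.2  0.7 -0.5]
closed t 20.54 p [514.5 -14.8  31.5] w 48.6 F [-0.9 -0.2  6.1]
lift t 20.94 p [514.7 -14.6  46.4] w 48.4 F [ 0.4  0.8 -1. ]
up t 21.85 p [513.9 -14.4 159.2] w 48.0 F [-0.7  0.  -2.5]
```

View pics/w5.png

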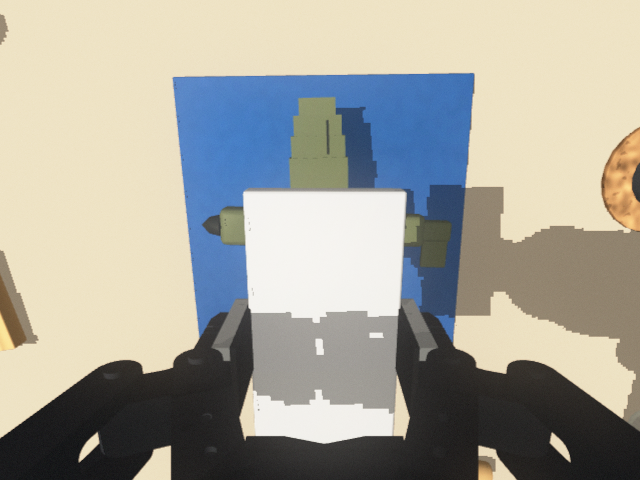

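The plate is held level and square between the pads, and the wing is still on the stack. Placing it on the block.

Run:
```python
from h import *
c=(491.4,252.4)
place(c,6.5,3.7)
release(c,up=200)
i,im=snap("wrist","w6.png"); np.save("w6.npy",i,allow_pickle=True)
```

```text
over t 23.14 p [492.1 250.7 150.3] w 48.2 F [ 0.6  0.3 -0.1]
down stop=True t 25.07 p [491.3 252.4   6.5] w 47.9 F [-0.9  0.3  7. ]
open t 25.63 p [490.8 252.3   6.1] w 85.3 F [-0.1  0.2  0.5]
away t 27.18 p [490.2 252.4 199.1] w 85.6 F [-0.2  0.1  0.2]
```

View pics/w6.png

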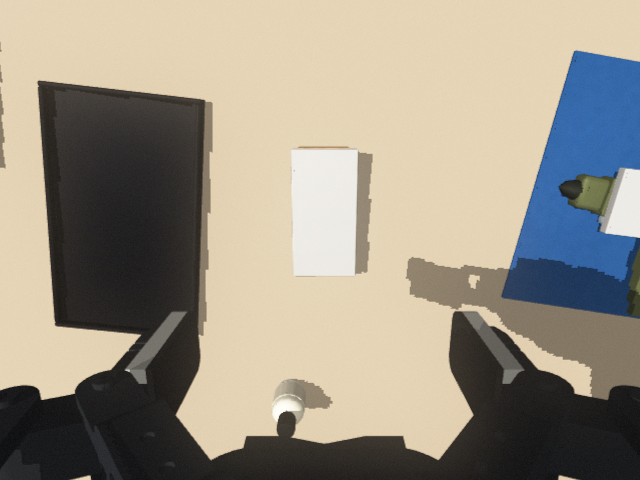

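The plate lies square on the block, corners at about (292,149) to (356,276). I'll verify that numerically and look at the wing.

Run:
```python
from h import *
i=np.load("w6.npy",allow_pickle=True).item()
P=ray(i,[(291.5,149.5),(357,149.5),(355.5,276),(293.5,276)],22)[:,:2]; print(P.mean(0),[np.degrees(np.arctan2(*(v[::-1]))) for v in (P[0]-P[3],P[1]-P[2])])
bot.goto([500,30,215],[180,0,90]); bot.dwell(.15)
i,im=snap("wrist","w7.png"); np.save("w7.npy",i,allow_pickle=True); st()
c=im[140:360,215:455,::-1]
cv2.imwrite("pics/w7c.png",cv2.resize(c,None,fx=2.7,fy=2.7,interpolation=cv2.INTER_NEAREST))
```

```text
[490.181145   251.74856599] [np.float64(3.4201323314368137), np.float64(4.24795070993129)]
 t 28.82 p [500.   30.6 214.8] w 85.4 F [ 0.  -0.5  0.1]
```

View pics/w7c.png

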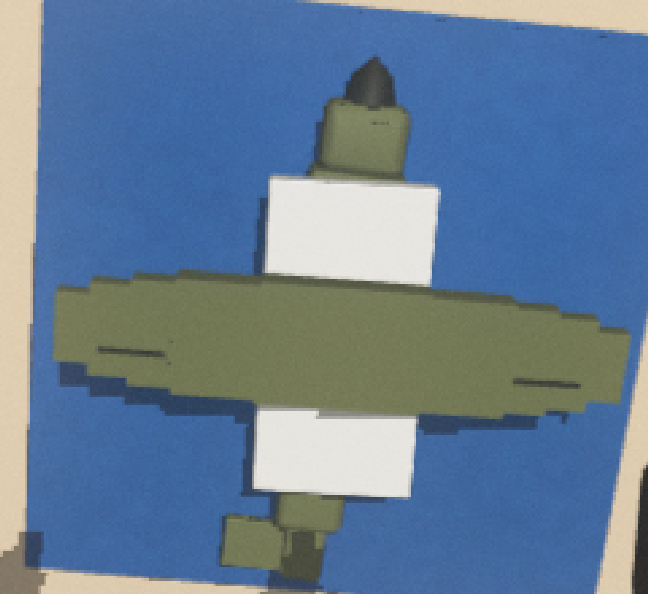

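Run:
```python
from h import *
i=np.load("w7.npy",allow_pickle=True).item()
g=lambda L:[(x/2.7+215-.35,y/2.7+140-.35) for x,y in L]
P=ray(i,g([(55,291),(630,332),(620,403),(54,360)]),39)[:,:2]; 
print("tips",P.round(1).tolist(),P.mean(0))
v=P[1]+P[2]-P[0]-P[3]; print(np.linalg.norm(v)/2, a:=np.degrees(np.arctan2(v[1],v[0])))
Q=ray(i,g([(180,275),(515,301),(503,418),(168,400)]),39)[:,:2]; v=Q[1]-Q[0]; print(Q.mean(0),Q.round(1).tolist(),np.degrees(np.arctan2(v[1],v[0])))
c=P.mean(0)
pick(c,30.3,a,force=40)
snap("wrist","w8.png")
```

```text
tips [[429.6, 5.3], [598.5, -7.2], [597.3, -29.7], [428.1, -16.0]] [513.3671852 -11.891076 ]
169.53677073513947 -4.427856276738648
[513.5670028 -12.685823 ] [[466.2, 10.2], [564.1, 2.3], [562.4, -34.5], [461.6, -28.8]] -4.597104334546365
at t 31.26 p [513.5 -12.   30.4] w 85.2 F [ 0.3 -0.2  0.4]
closed t 31.92 p [513.4 -11.9  30.6] w 36.9 F [-0.2  0.9  4.8]
lift t 32.32 p [513.7 -11.8  45.7] w 36.6 F [ 0.8 -0.   0.1]
up t 33.23 p [512.9 -11.6 159.3] w 36.7 F [-1.2 -0.2 -1.2]
```

View pics/w8.png

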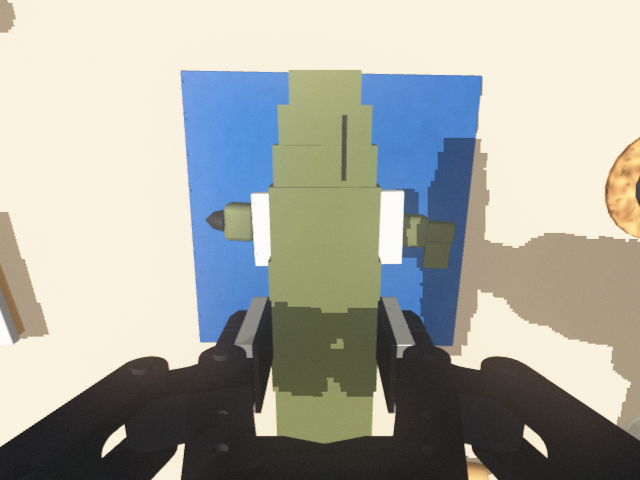

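Run:
```python
from h import *
c=(472.7,413.2)
place(c,5.5,-2.7,over=2.0)
release(c,up=200)
i,im=snap("wrist","w9.png"); np.save("w9.npy",i,allow_pickle=True)
```

```text
over t 35.06 p [473.4 412.1 150.3] w 36.5 F [ 0.2 -0.3 -1.3]
down stop=True t 37.0 p [472.6 413.2   5.7] w 36.6 F [-0.2 -0.1  6.9]
open t 37.64 p [472.1 413.1   5.2] w 85.1 F [-0.1  0.4 -0.4]
away t 39.19 p [471.5 413.  198.9] w 85.4 F [-1.2 -0.6 -1.1]
```

View pics/w9.png

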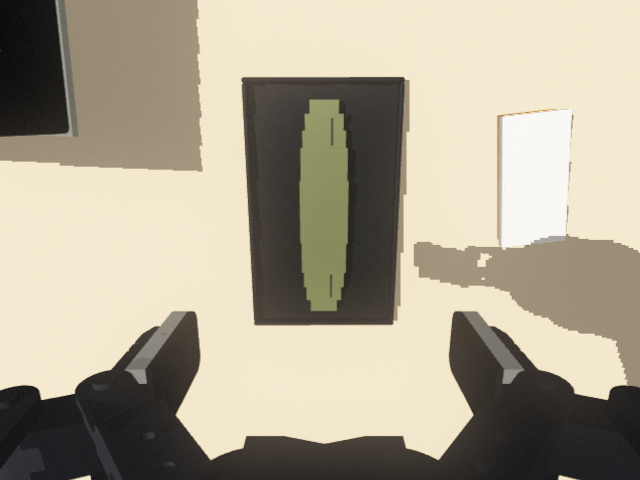

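The wing lies centred and aligned in the tray, spanning (323,99) to (323,310). Next is the lower plate.

Run:
```python
from h import *
bot.goto([500,30,215],[180,0,90]); bot.dwell(.15)
i,im=snap("wrist","w10.png"); np.save("w10.npy",i,allow_pickle=True); st()
c=im[140:370,250:420,::-1]
cv2.imwrite("pics/w10c.png",cv2.resize(c,None,fx=2.6,fy=2.6,interpolation=cv2.INTER_NEAREST))
```

```text
t 41.12 p [500.1  30.6 214.8] w 85.5 F [-0.6 -0.4  0.3]
```

View pics/w10c.png

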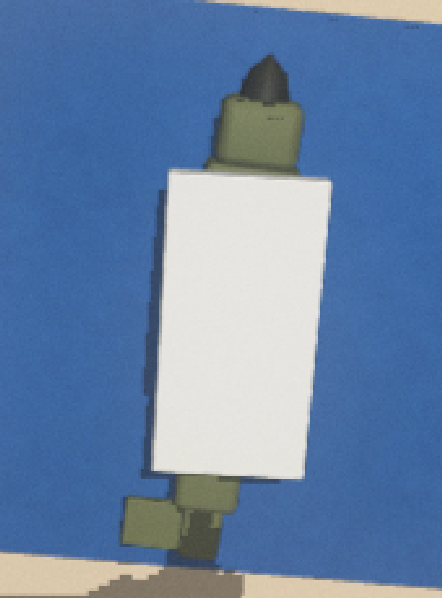

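Run:
```python
from h import *
i=np.load("w10.npy",allow_pickle=True).item()
g=lambda L:[(x/2.6+250-.35,y/2.6+140-.35) for x,y in L]
P=ray(i,g([(168,172),(331,181),(303,479),(152,470)]),29)[:,:2]; c=P.mean(0); v=P[0]-P[3]+P[1]-P[2]
a=float(np.degrees(np.arctan2(v[1],v[0]))); print(c,a,[round(float(np.linalg.norm(P[k]-P[(k+1)%4])),1) for k in range(4)])
pick(c,18,a,force=60)
snap("wrist","w11.png")
```

```text
[514.10171328 -14.49823083] 86.66266904418069 [49.8, 100.0, 49.9, 99.6]
at t 43.11 p [514.1 -14.6  18.1] w 85.4 F [-0.6 -0.3  1.3]
closed t 43.71 p [514.2 -14.5  18.5] w 48.3 F [-1.3 -0.5  6.6]
lift t 44.11 p [514.4 -14.4  33.5] w 48.1 F [ 0.1  0.2 -0.2]
up t 45.11 p [513.6 -14.3 159.2] w 48.1 F [ 0.2  0.1 -1.1]
```

View pics/w11.png

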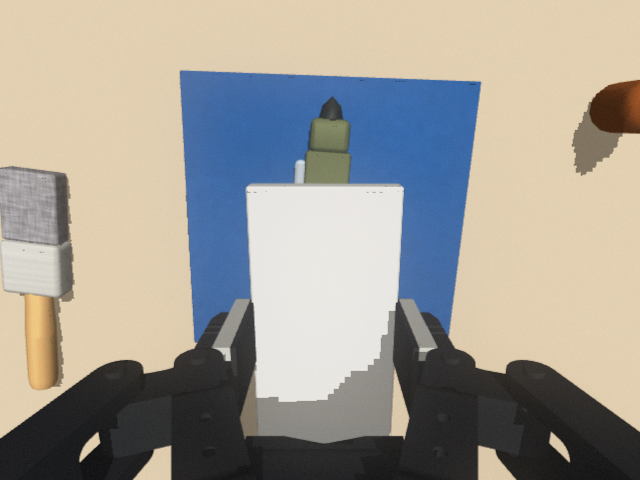

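Run:
```python
from h import *
c=(490.9,252.1)
place(c,19,3.7)
snap("wrist","w12a.png")
release(c,up=200)
i,im=snap("wrist","w12.png"); np.save("w12.npy",i,allow_pickle=True)
cv2.imwrite("pics/w12c.png",cv2.resize(im[120:300,250:400,::-1],None,fx=3,fy=3,interpolation=cv2.INTER_NEAREST))
```

```text
over t 46.77 p [491.2 251.3 150.1] w 48.4 F [-0.2 -0.2 -1.1]
down stop=True t 48.58 p [490.8 252.1  19.6] w 48.2 F [-1.3  0.2  6. ]
open t 49.19 p [490.3 252.1  19.2] w 85.9 F [-0.1  0.6 -0.6]
away t 50.67 p [489.7 252.2 199. ] w 85.1 F [-0.1 -0.6 -0.3]
```

View pics/w12c.png

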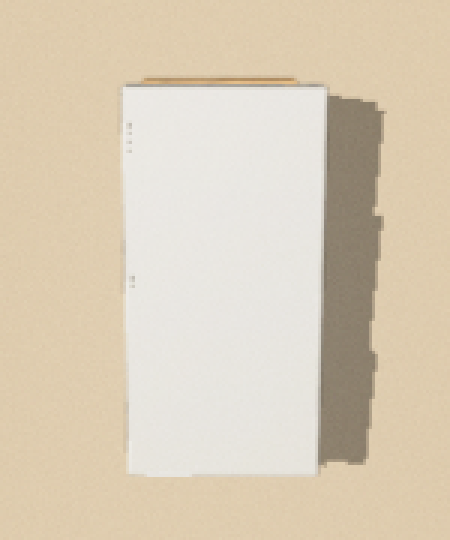

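The second plate lies square over the first, with the block edge showing evenly at the top of the crop. Now the fuselage.

Run:
```python
from h import *
i=np.load("w12.npy",allow_pickle=True).item()
P=ray(i,[(x/3+249.65,y/3+119.65) for x,y in [(122,87),(326,87),(317,474),(129,474)]],30)[:,:2]; print("plate2",P.mean(0),[np.degrees(np.arctan2(*(v[::-1]))) for v in (P[0]-P[3],P[1]-P[2])])
bot.goto([500,30,215],[180,0,90]); bot.dwell(.15)
i,im=snap("wrist","w13.png"); np.save("w13.npy",i,allow_pickle=True); st()
c=im[140:370,250:420,::-1]
cv2.imwrite("pics/w13c.png",cv2.resize(c,None,fx=2.6,fy=2.6,interpolation=cv2.INTER_NEAREST))
```

```text
plate2 [491.00841388 251.88747326] [np.float64(3.5120420368268572), np.float64(3.6309567945220445)]
 t 52.29 p [500.   30.6 214.7] w 85.4 F [-0.3  1.   0.1]
```

View pics/w13c.png

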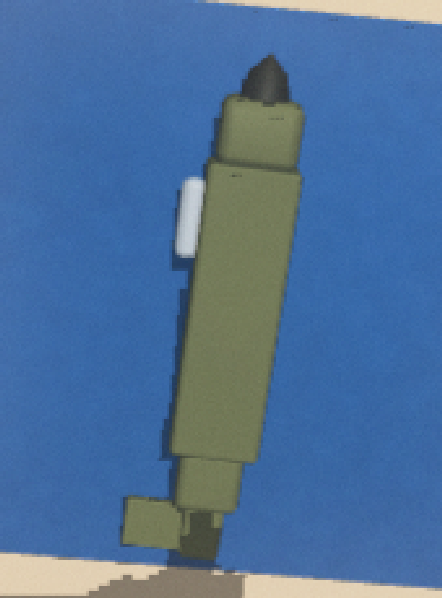

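The fuselage candidates are this olive one on the mat (wrist px ~340,260; top px ~320,240) and the turquoise one (top px 483,322). The enlarged crop confirms the olive one, with dark nose, clear canopy and fin at −x. I pick it up at mid-body, clear of the canopy.

Run:
```python
from h import *
i=np.load("w13.npy",allow_pickle=True).item()
g=lambda L:[(x/2.6+250-.35,y/2.6+140-.35) for x,y in L]
P=ray(i,g([(208,164),(301,174),(257,462),(171,453)]),21)[:,:2]; c=P.mean(0); v=P[0]-P[3]+P[1]-P[2]
a=float(np.degrees(np.arctan2(v[1],v[0]))); print(c,a,[round(float(np.linalg.norm(P[k]-P[(k+1)%4])),1) for k in range(4)])
pick(c,5.5,a,force=50)
i,im=snap("wrist","w14.png")
```

```text
[512.74164427 -12.91870972] 82.98006566351582 [29.2, 98.9, 29.1, 98.8]
at t 54.38 p [512.8 -13.    5.6] w 85.7 F [ 0.1 -0.3  0.1]
closed t 55.08 p [512.9 -12.9   5.8] w 28.6 F [-1.1  0.7  5.9]
lift t 55.48 p [513.  -12.8  20.9] w 28.7 F [-0.6 -0.1 -0.1]
up t 56.57 p [512.2 -12.8 159.3] w 28.9 F [-0.1  0.  -1. ]
```

View pics/w14.png

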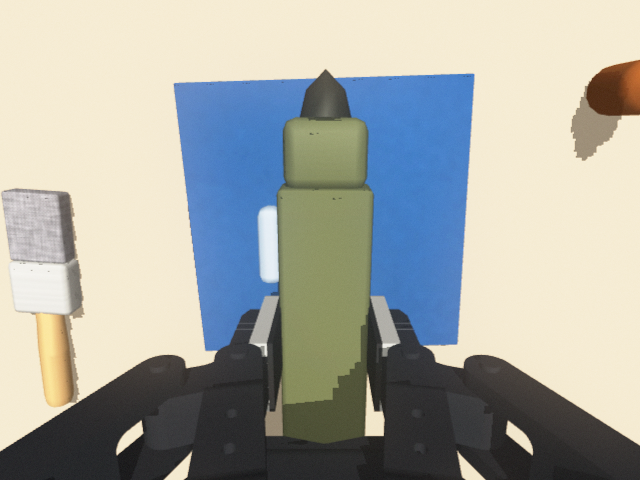

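Run:
```python
from h import *
c=(485.3,-402.6)
place(c,22.8,-9.4)
snap("wrist","w15a.png")
release(c,up=200)
i,im=snap("wrist","w15.png"); np.save("w15.npy",i,allow_pickle=True)
cv2.imwrite("pics/w15c.png",cv2.resize(im[60:340,220:430,::-1],None,fx=2.1,fy=2.1,interpolation=cv2.INTER_NEAREST))
```

```text
over t 58.27 p [ 486.1 -401.4  150.1] w 28.8 F [0.5 0.5 0.1]
down stop=True t 60.07 p [ 485.3 -402.5   22.8] w 29.0 F [-0.6  0.7  6.4]
open t 60.81 p [ 485.1 -402.    22.3] w 85.5 F [ 0.1  0.5 -0.4]
away t 62.27 p [ 484.9 -401.4  198.9] w 85.5 F [ 0.1 -0.7 -0.8]
```

View pics/w15c.png

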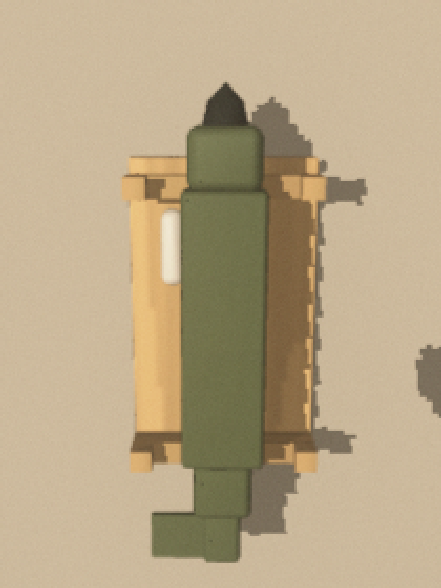

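The fuselage lies on both bars between the lips, its middle spanning (182,192)–(264,468) in the crop. A numeric check and an overview follow before I hand in.

Run:
```python
from h import *
i=np.load("w15.npy",allow_pickle=True).item()
g=lambda L:[(x/2.1+220-.35,y/2.1+60-.35) for x,y in L]
P=ray(i,g([(182,192),(268,192),(263,468),(182,467)]),38)[:,:2]; v=P[0]-P[3]+P[1]-P[2]
print("fus",P.mean(0),np.degrees(np.arctan2(v[1],v[0])))
Q=ray(i,g([(134,188),(314,188),(308,462),(142,462)]),30)[:,:2]; print("lips",Q.mean(0))
bot.goto([470,-150,260],[180,0,0]); st()
snap("top","top9.png"); i,im=snap("scene","scene9.png")
im=cv2.imread("pics/top9.png")[150:300,140:490]; cv2.imwrite("pics/top9c.png",cv2.resize(im,None,fx=2.28,fy=2.28))
```

```text
fus [ 485.07377383 -402.88009673] -9.822364871584524
lips [ 484.98459816 -403.17717459]
 t 63.33 p [ 470.2 -150.8  259.9] w 85.3 F [ 0.2 -0.   0.6]
```

View pics/top9c.png

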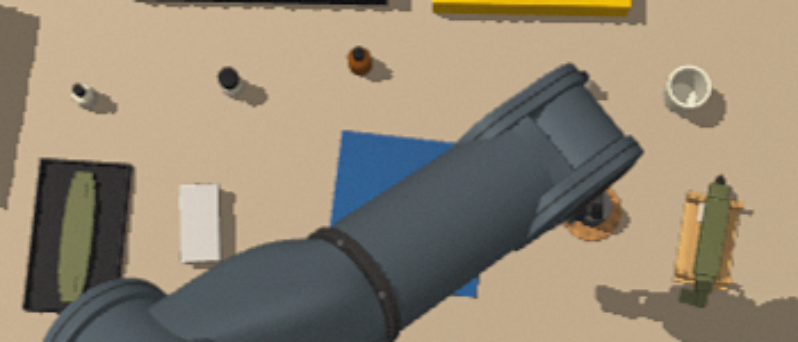

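View pics/scene9.png

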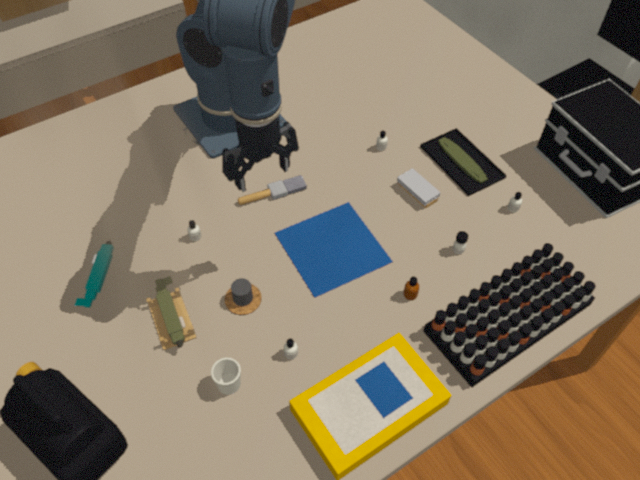

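The overviews show every piece on its place, the amber bottle still standing at scene px (411,289) and the arm clear. Handing in.

Run:
```python
from h import *
bot.finish_job(); print(bot.current_t())
```

```text
the job is handed in; nothing more can be done
the job is handed in; nothing more can be done
```

I took the stack apart from the top down, one piece at a time: weight, upper plate, wing, lower plate, fuselage. Each piece was lowered until light contact, and I handed the job in after about 63 s; the system gives no verdict.

| Piece | Check after placing |
|---|---|
| Weight on coaster | Looks centred in the picture; position not measured |
| Upper plate on block | About 1.4 mm off centre, angle within 1° of the block |
| Wing in tray | Looks centred and aligned in the picture; position not measured |
| Lower plate on upper plate | About 0.6 mm from the block centre and 1 mm from the upper plate |
| Fuselage in cradle | About 0.4 mm off centre, angle within 0.5° of the cradle |

The amber bottle still stood in its place in the last pictures, and the arm was clear of everything. No check failed or disagreed, except that finger widths read 1 to 1.5 mm below the true sizes throughout, which changed nothing.

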